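Switch on the magnetic welding fence

TASK

Get the drilled steel angle ready for welding: push it along the table until its upright back sits flush against the face of the blue magnetic fence, and only then push the fence's red lever along its slot, past the first click at the yellow mark, all the way to the far stop at the green mark. Work with the fingertips only: do not pick up or tip the angle, and leave the other things on the table where they are.

Things in the scene. Friction and masses are not known exactly. Their poses are not given: they have to be found in the camera images.
- holder: Blue switchable magnetic fence bolted to the table: 90 (x) by 200 (y) by 60 mm high; bolted feet 12 mm high stick out 22 mm at both ends. Origin: centre of its underside, on the table. Its dark steel working face with brass strips is the plane x = -45 mm of its frame and looks to its -x, roughly to the robot. The lever's slot lies on top, along its y axis, above the origin.
- second_stop (a point): Green mark: where the lever's axis stands at its second stop, on the holder's top (60 mm up), in the slot at y = +30 mm of the holder. The yellow mark (first detent) is at y = 0, the white mark (off) at y = -30 mm. Two steel end blocks 4 mm high lie at y = -46 and +46 mm.
- fence_face (a point): Middle of the fence's working face, at its lower edge (holder x = -45 mm, y = 0, z = 0): the angle's origin lies on this face's plane when it is flush, anywhere well within the fence's length. Axes as the holder's.
- bracket: Loose drilled angle, bright steel, about 0.6 kg, legs 6 mm thick, 100 mm wide (y): one flat on the table, reaching 90 mm to its -x, one upright, 40 mm high. Origin: middle of the lower edge of the upright's back face; x points out of that face, to the fence; z up. Push on the upright's inner face, x = -6 mm. Starts 30 to 60 mm off the fence, up to 0.25 rad askew; flush, its axes are parallel to the holder's.
- lever (a joint): Travel of the red lever along the holder's +y, in m: 0 off (white mark, start), 0.030 first detent (yellow), 0.060 second stop (green, end of travel). Sprung clicks in between: a push of about 6 N takes it from off past 0.02, whence it clicks to the first detent; about 8 N takes it on past 0.050, whence it clicks to the second stop. Let go short of those points it may slip back or stay.
- lever_knob (a point): Centre of the lever's upright round red knob, diameter 25 mm, 36 mm high: its underside is 12 mm and its top 48 mm above the top of the holder (this point 90 mm above the table). It moves with the lever.
- dip_tin: Bystander: tin with yellow label, diameter 60 mm, 60 mm high, standing beside the holder's +y end; origin at its underside. Leave alone.
- pipe_offcut: Bystander: upright copper pipe offcut, diameter 48 mm, 50 mm high, to the bracket's +y side; origin at its underside. Leave alone.
- spare_plate: Bystander: flat brass plate with two holes, 90 x 60 x 8 mm, to the bracket's -y side; origin at its underside. Leave alone.
- hammer: Bystander: hammer 260 mm long lying far to the left; origin at its underside, mid-length. Leave alone.
- wire_brush: Bystander: wooden-handled brush 200 mm long lying far to the right; origin at its underside, mid-length. Leave alone.
- magnet_block: Bystander: orange block 50 x 50 x 30 mm, on the left; origin at its underside. Leave alone.

How it is judged:
On the way, in this order (a step that is already met when the one before it is completed fails the run):
1. the angle's back is flush against the fence, the lever still off (x of bracket in the frame of holder between -0.049 and -0.04 m and y of bracket in the frame of holder between -0.055 and 0.055 m and angle between the x axis of bracket and the x axis of holder, either way round below 0.05 rad and angle between bracket's own z axis and vertical below 0.06 rad and value of joint lever below 0.015 m), for 0.2 s.
2. the lever is at its second stop (value of joint lever above 0.056 m), for 0.2 s.
At the end, for the whole second after the job is handed in: The lever is within 4 mm of its second stop, and the angle stands at rest on the table, its back within 4 mm and 0.05 rad of the fence's face and its middle within 55 mm of the fence's middle (x of bracket in the frame of holder between -0.049 and -0.04 m and y of bracket in the frame of holder between -0.055 and 0.055 m and angle between the x axis of bracket and the x axis of holder, either way round below 0.05 rad and angle between bracket's own z axis and vertical below 0.06 rad and value of joint lever above 0.056 m and linear speed of bracket below 0.01 m/s and height (world z) of bracket below 0.004 m); the robot touches nothing.
It fails at once if the angle is lifted off the table (more than 12 mm) or tipped (more than 0.3 rad) (height (world z) of bracket above 0.012 m or angle between bracket's own z axis and vertical above 0.3 rad).
It fails at once if the lever is switched on (past 15 mm) while the angle is more than 7 mm off the fence (value of joint lever above 0.015 m and x of bracket in the frame of holder below -0.052 m).
It fails at once if a bystander is moved by more than 20 mm (distance of any of dip_tin, pipe_offcut, spare_plate, hammer, wire_brush, magnet_block from where it was at the start of the episode above 0.02 m).
It also fails if it takes over 48 s, if anything falls off the work surface, if the arm or the gripper's body presses on something with over 40 N, if the wrist force passes 120 N, or if a joint passes its speed limit or range.

ROBOT

A 6-joint arm with a two-finger parallel gripper is mounted at the origin on the work surface. World frame = base frame: x ahead of the robot, y to its left, z up, the work surface at z = 0. Lengths are in m, angles in rad, forces in N, time in s.
With the tool pointing down it reaches from about 0.3 to 0.875 m from the base axis. Payload 6.4 kg.
Tool frame: the origin (TCP) lies on the centre line of the jaws, within the pads' length; the fingertips stand 14 mm ahead of it and the grasp point (between the pads) lies 5 mm behind it; z points along the fingers, y is the direction in which the jaws open and shut (so a half turn about z gives the same grasp; the last joint's range is limited). The gripper opens to 85 mm and grips with 20 to 120 N. Pads are 22 mm wide; open, the fingers measure 114 mm over their backs; the gripper's body (76 mm by 85 mm) begins 54 mm behind the grasp point. The pads swing forward as they close: fully open they stand 13 mm farther back than shut.
Start: joints at [1.135, 0.181, 1.607, -0, 1.354, -0.206], TCP at [0.131, 0.56, 0.245] pointing down, gripper open.
Joint ranges: [-2.99, 2.99], [-0.89, 2.07], [0.3, 2.58], [-1.14, 4.28], [0, 2.63], [-3.12, 3.12]. Speed limits (rad/s): [2.57, 2.57, 3.01, 3.14, 3.14, 3.14].

INTERFACE

Orientations are given as a 3x3 rotation matrix whose columns are the frame's x, y, z axes.
In Python, from bench import ctrl, viewer gives the robot as it stands. The module is installed in compiled form; this text tells all that it offers.
- The arm moves only by the shell command python3 -m handwheel 'ROWS' [FORCE]. ROWS is JSON, one flat list of numbers, 5 for each row, row after row: the opening, from 0 (shut) to 1 (fully open), then the shift along the tool's x, y, z in units of 0.25 m (1.0 is 0.25 m), then the turn about the tool's z in units of pi rad (1.0 is pi rad). A call has 1 to 10 rows; each row is the pose to reach, as a shift and turn from the pose commanded when the call began, along the tool's axes at that moment, turning the shorter way round; what a row does not reach only later rows make up. A row lasts 1/10 s, in which the tool goes at most 50 mm and 8.59 degrees, less where a joint would pass 70% of its speed; a pose out of reach is approached as far as the arm can. A call with a number of a shift or a turn outside -1 to 1 is refused whole. A call with a gripper value outside its range is refused whole. The fingers move at their own pace and stop on an object; FORCE is the grip in N (left out, the last holds). Time passes only in rows, so rows that repeat a pose let the fingers close. It gives the time, the measured TCP pose, the force and the opening at its end, in the units of the state.
- ctrl.read_state(): the state, without advancing time (a new reading comes with each control period).
- viewer.read_camera(name): name is "scene" or "side" or "wrist"; returns a dict with "pixels" (480x640x3 uint8, blue, green, red), "mtx" (3x3 intrinsics, pixels), "xyz" and "rotation" of the camera in the world. Camera axes: x right, y up, looking along -z (the intrinsics and any distortion apply to the point x, -y, -z); pixel columns grow to the right and rows downward; lengths in m; the calibration is good to about 2 mm. A picture is of the moment at which its call begins. There is no depth.
- ctrl.job_done(): hands the job in, once; it reports no verdict.
The state is a dict: "t": time; "joint_pos": joint angles; "joint_vel": joint speeds; "joint_efforts": joint torques, N m; "ee_pos": TCP position; "tcp_rot": TCP orientation; "ft_force": force on the tool from outside, world axes, zero at the start; "wrist_torque": the same for the moment, N m; "grip_width": opening from 0.0 (shut) to 1.0 (fully open).
Only numpy, scipy, OpenCV 4.12 (cv2) and the standard library are available. Lean on these libraries where they do the work, as an engineer would, in place of code of your own. Each camera call takes 0.05 s, during which the arm holds its last target. There are 200 camera calls.

## Working session

There is one attempt and no reset: what is moved stays moved. The work goes in short steps, Python scripts to look and compute and a shell command to move; the robot and the scene stay as the last step left them, time stands still between calls to the robot, and variables do not carry over. Pictures are saved under pics/ and viewed, about 8 in all and at most 12, crops included, and the job is handed in when it is done.

```bash
mkdir -p pics
python3 - <<'E'
from bench import ctrl, viewer
import cv2,numpy as np
np.set_printoptions(precision=4,suppress=True)
s=ctrl.read_state();print(s)
for n in("scene","side"):
    c=viewer.read_camera(n);cv2.imwrite(f"pics/{n}0.png",c["pixels"]);print(n,c["mtx"],c["xyz"],c["rotation"],[k for k in c])
E
```

```text
{'t': 0.0, 'joint_pos': array([ 1.1347,  0.1816,  1.608 ,  0.    ,  1.3538, -0.2063]), 'joint_vel': array([ 0.001 ,  0.0009, -0.0006,  0.0001,  0.0005,  0.0017]), 'joint_efforts': array([ -0.0004, -44.4865, -35.1334,  -0.0002,   0.009 ,  -0.    ]), 'ee_pos': array([0.1307, 0.5594, 0.2444]), 'tcp_rot': array([[-0.9737,  0.2278, -0.0008],
       [ 0.2278,  0.9737, -0.0016],
       [ 0.0004, -0.0018, -1.    ]]), 'ft_force': array([ 0.2223,  0.1114, -0.3058]), 'wrist_torque': array([-0.0347,  0.063 , -0.0266]), 'grip_width': 0.9978140638542254}
scene [[435.4997   0.     315.5577]
 [  0.     435.4997 231.0488]
 [  0.       0.       1.    ]] [1.1272 0.475  0.8028] [[-0.6044 -0.5588  0.5678]
 [ 0.7964 -0.4051  0.4491]
 [-0.021   0.7236  0.6899]] ['pixels', 'mtx', 'xyz', 'rotation']
side [[596.9111   0.     319.9577]
 [  0.     596.9111 237.2476]
 [  0.       0.       1.    ]] [ 0.2769 -1.3334  0.9394] [[ 0.9823  0.1151 -0.1476]
 [-0.1862  0.5204 -0.8334]
 [-0.0191  0.8461  0.5326]] ['pixels', 'mtx', 'xyz', 'rotation']
```

View pics/scene0.png

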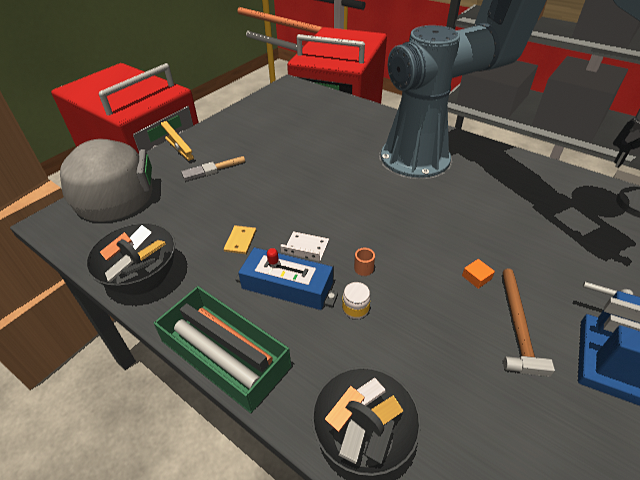

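View pics/side0.png

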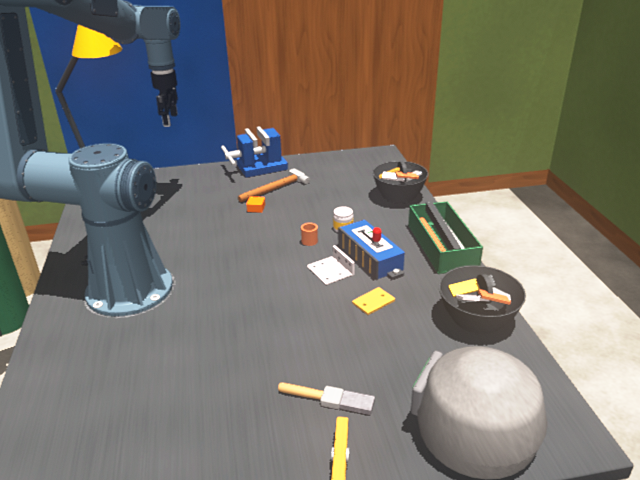

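The scene view shows the blue fence at about (287,275), the angle at (305,243), the pipe at (365,261) and the tin at (357,300). The brass plate is at (240,239). In the side view the fence is at (370,247), the angle at (332,268) and the knob at (377,235).

```bash
cat > h.py <<'E'
from bench import ctrl, viewer
import cv2,numpy as np
np.set_printoptions(precision=4,suppress=True)
def ray(c,uv,z):
    K=c["mtx"];d=np.linalg.inv(K)@[uv[0],uv[1],1];d=c["rotation"]@(d*[1,-1,-1])
    return c["xyz"]+d*(z-c["xyz"][2])/d[2]
def proj(c,P):
    p=(np.atleast_2d(P)-c["xyz"])@c["rotation"]*[1,-1,-1]
    q=p@c["mtx"].T;return q[:,:2]/q[:,2:]
def shift(goal,yaw=None):
    "move in tool axes, units; yaw = wanted world angle of tool x"
    s=ctrl.read_state();R=s["tcp_rot"]
    d=R.T@(np.array(goal)-s["ee_pos"])/0.25
    y=np.arctan2(R[1,0],R[0,0])
    t=None if yaw is None else -((yaw-y+np.pi)%(2*np.pi)-np.pi)/np.pi
    print("pos",s["ee_pos"],"yaw",y,"shift",d,"turn",t)
E
python3 - <<'E'
from h import *
c=viewer.read_camera("scene")
for n,uv,z in [("fence top",(287,270),.06),("tl",(243,277),.06),("tr",(330,295),.06),("bl",(253,248),.06),("br",(333,279),.06),("knob",(272,257),.09),("angle",(305,243),0),("pipe",(365,272),0),("tin",(356,310),0),("plate",(240,239),0)]: print(n,ray(c,uv,z))
w=viewer.read_camera("wrist"); s=ctrl.read_state()
R=s["tcp_rot"];print("cam in tool",R.T@(w["xyz"]-s["ee_pos"]),R.T@w["rotation"],w["mtx"])
shift((.45,-.02,.3),np.pi-.0)
shift((.45,-.02,.3),0)
E
```

```text
fence top [0.6556 0.0163 0.06  ]
tl [ 0.7297 -0.05    0.06  ]
tr [0.6557 0.1364 0.06  ]
bl [ 0.6501 -0.094   0.06  ]
br [0.6157 0.1157 0.06  ]
knob [ 0.6649 -0.0171  0.09  ]
angle [ 0.5184 -0.0426  0.    ]
pipe [0.5107 0.1365 0.    ]
tin [0.6174 0.1807 0.    ]
plate [ 0.6076 -0.1906 -0.    ]
cam in tool [ 0.0779 -0.0005 -0.1279] [[ 0.0002  0.9522  0.3053]
 [ 1.     -0.0004  0.0005]
 [ 0.0006  0.3053 -0.9522]] [[395.5481   0.     322.0844]
 [  0.     395.5481 239.4509]
 [  0.       0.       1.    ]]
pos [0.1309 0.5596 0.2448] yaw 2.9117547323638022 shift [-1.7711 -1.9668 -0.2193] turn -0.07315968254616421
pos [0.1309 0.5596 0.2448] yaw 2.9117547323638022 shift [-1.7711 -1.9668 -0.2193] turn 0.9268403174538358
```

```bash
python3 -m handwheel '[0.6,-1,-0.85,-0.2,-0.05, 0.6,-1,-0.85,-0.2,-0.05, 0.6,-1,-0.85,-0.2,-0.05, 0.6,-1,-0.85,-0.2,-0.05, 0.6,-1,-0.85,-0.2,-0.05, 0.6,-1,-0.85,-0.2,-0.05, 0.6,-1,-0.85,-0.2,-0.05, 0.6,-1,-0.85,-0.2,-0.05]'
python3 -c "
from h import *
shift((.54,.03,.3),np.pi+.25)"
```

```text
t: 1.0
ee_pos: [0.3285, 0.2933, 0.2962]
tcp_rot: [[-0.997, 0.078, 0.002], [0.078, 0.997, -0.0], [-0.002, -0.0, -1.0]]
ft_force: [-0.0, 0.4, 0.5]
grip_width: 0.594
pos [0.3285 0.2933 0.2962] yaw 3.0635710918375287 shift [-0.9255 -0.9841 -0.013 ] turn -0.10441250598719254
```

```bash
python3 -m handwheel '[0.6,-0.92,-0.98,-0.02,-0.1, 0.6,-0.92,-0.98,-0.02,-0.1, 0.6,-0.92,-0.98,-0.02,-0.1, 0.6,-0.92,-0.98,-0.02,-0.1, 0.6,-0.92,-0.98,-0.02,-0.1, 0.6,-0.92,-0.98,-0.02,-0.1, 0.6,-0.92,-0.98,-0.02,-0.1, 0.6,-0.92,-0.98,-0.02,-0.1, 0.6,-0.92,-0.98,-0.02,-0.1, 0.6,-0.92,-0.98,-0.02,-0.1]'
python3 -c "
from h import *
c=viewer.read_camera('wrist');cv2.imwrite('pics/w1.png',c['pixels'])"
```

```text
t: 2.0
ee_pos: [0.5369, 0.0362, 0.2999]
tcp_rot: [[-0.971, -0.24, -0.001], [-0.24, 0.971, 0.001], [0.001, 0.001, -1.0]]
ft_force: [0.5, 0.5, 0.3]
grip_width: 0.599
```

View pics/w1.png

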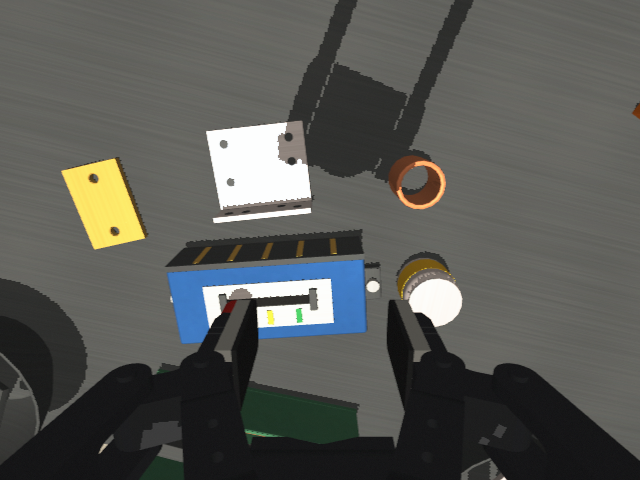

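The wrist view shows these features:
- Fence top corners at (167,268), (364,261), (367,332) and (182,343).
- Angle leg corners at (207,131) and (302,121), with the upright's top edge from (214,222) to (311,212).
- Pipe at (417,182) and tin at (432,300).
- Plate at (104,203).

Run:
```python
from h import *
from scipy.optimize import least_squares
c=viewer.read_camera("wrist")
def place(q,L): 
    a,b=np.cos(q[2]),np.sin(q[2]);L=np.array(L,float)
    return np.c_[q[0]+a*L[:,0]-b*L[:,1],q[1]+b*L[:,0]+a*L[:,1],L[:,2]]
def fit(L,uv,g):
    r=least_squares(lambda q:(proj(c,place(q,L))-uv).ravel(),g);print(r.x,r.fun.reshape(-1,2).tolist());return r.x
h=fit([(-.045,-.1,.06),(-.045,.1,.06),(.045,.1,.06),(.045,-.1,.06)],np.array([(167,268),(364,261),(367,332),(182,343)]),[.65,.02,.25])
b=fit([(-.09,-.05,.006),(-.09,.05,.006),(0,-.05,.04),(0,.05,.04)],np.array([(207,131),(302,121),(214,222),(311,212)]),[.55,0,.25])
a=h[2];R=np.array([[np.cos(a),-np.sin(a)],[np.sin(a),np.cos(a)]])
print("bracket in holder",R.T@(b[:2]-h[:2]),b[2]-h[2])
for n,uv,z in [("pipe",(417,185),.05),("tin",(435,300),.06),("plate",(104,203),.008)]: print(n,R.T@(ray(c,uv,z)[:2]-h[:2]))
np.save("hb.npy",[h,b])
im=c["pixels"].copy()
for q,L in((h,[(-.045,-.1,0),(-.045,.1,0),(0,-.03,.06),(0,.03,.06)]),(b,[(-.09,-.05,.006),(-.09,.05,.006),(0,-.05,.04),(0,.05,.04),(-.006,-.05,.006),(-.006,.05,.006)])):
    for p in proj(c,place(q,L)): cv2.drawMarker(im,tuple(int(round(v)) for v in p),(0,0,255),cv2.MARKER_CROSS,8,1)
cv2.imwrite("pics/w1f.png",cv2.resize(im[100:360,140:460],None,fx=2.4,fy=2.4,interpolation=cv2.INTER_NEAREST)[:600])
```

```text
[0.6549 0.0097 0.2979] [[-1.212617799281702, -1.0211852013410976], [1.9288377490278776, -4.2894614711480585], [0.7010149021583061, 4.290994771961209], [-1.4895064299942362, 2.2710396481023736]]
[ 0.5742 -0.017   0.346 ] [[-0.8558093964000477, -0.7229818785447719], [0.5911671220632115, -1.1290185325511573], [-0.2427201363806546, 0.9331135569644857], [0.49574738675585195, 1.1178140671159724]]
bracket in holder [-0.085  -0.0018] 0.0481262193999199
pipe [-0.112   0.1515]
tin [0.0063 0.1699]
plate [-0.103 -0.177]
```

View pics/w1f.png

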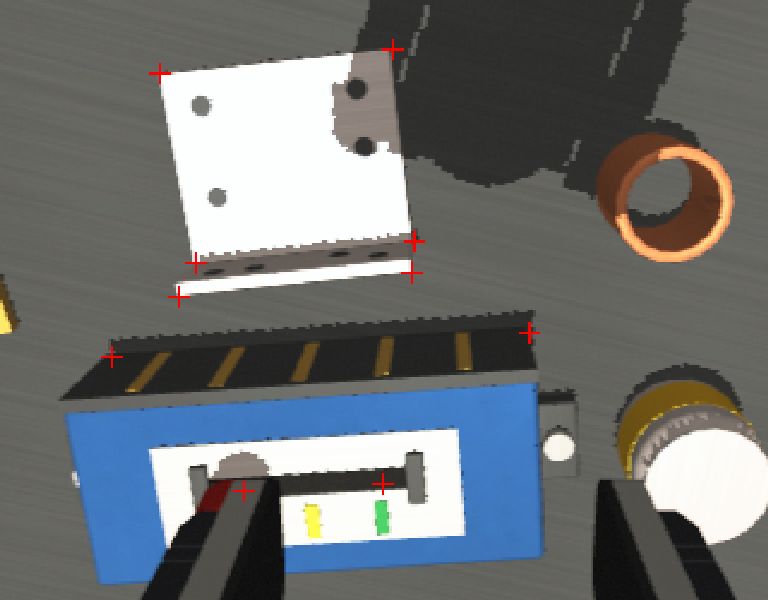

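The crop shows the grey steel face plate ahead of the blue body, so the near top corners are really at (166,266) and (364,253). I'm refitting with those.

```bash
cat >> h.py <<'E'
from scipy.optimize import least_squares
def place(q,L):
    a,b=np.cos(q[2]),np.sin(q[2]);L=np.array(L,float)
    return np.c_[q[0]+a*L[:,0]-b*L[:,1],q[1]+b*L[:,0]+a*L[:,1],L[:,2]]
def fit(c,L,uv,g):
    r=least_squares(lambda q:(proj(c,place(q,L))-uv).ravel(),g);print(r.x,r.fun.round(1));return r.x
HT=[(-.045,-.1,.06),(-.045,.1,.06),(.045,.1,.06),(.045,-.1,.06)]
BT=[(-.09,-.05,.006),(-.09,.05,.006),(0,-.05,.04),(0,.05,.04)]
def inh(h,b):
    a=h[2];R=np.array([[np.cos(a),-np.sin(a)],[np.sin(a),np.cos(a)]]);return R.T@(b[:2]-h[:2])
E
python3 - <<'E'
from h import *
c=viewer.read_camera("wrist")
h=fit(c,HT,np.array([(166,266.3),(364,253.3),(365.4,331.3),(181.7,343)]),[.65,.02,.25])
b=fit(c,BT,np.array([(207,131),(304,120.5),(214,223),(311.5,213)]),[.55,0,.25])
np.save("hb.npy",[h,b]);print(inh(h,b),b[2]-h[2])
# pre-push: tips in angle frame, pad edge 11mm ahead of tcp; gap 12 mm
for dx in(-.035,-.012): 
    p=place(b,[(dx-.006-.011,0,.10)])[0];shift(p,np.pi+b[2])
E
```

```text
[0.6524 0.0084 0.3129] [-1.6 -0.7  0.6 -0.7  2.3  1.2 -1.2  0.9]
[ 0.5747 -0.0165  0.3423] [-0.  -0.6 -0.6 -0.1  0.2  0.   0.4  0.6]
[-0.0816  0.0003] 0.02940041161985063
pos [0.5369 0.0365 0.3005] yaw -2.898013235540297 shift [ 0.1118 -0.2626  0.8018] turn -0.03142611327960274
pos [0.5369 0.0365 0.3005] yaw -2.898013235540297 shift [ 0.0202 -0.2535  0.8018] turn -0.03142611327960274
```

```bash
python3 -m handwheel '[0.6,0.07,-0.26,0.2,-0.022, 0.6,0.07,-0.26,0.4,-0.022, 0.6,0.07,-0.26,0.6,-0.022, 0.6,0.07,-0.26,0.8,-0.022, 0.6,0.07,-0.26,0.9,-0.022, 0.6,0.07,-0.26,0.96,-0.022, 0.6,0.07,-0.26,0.96,-0.022, 0.6,0.07,-0.26,0.96,-0.022]'
python3 - <<'E'
from h import *
c=viewer.read_camera("wrist");cv2.imwrite('pics/w2.png',c['pixels'])
h,b=np.load("hb.npy");s=ctrl.read_state();print("tcp in angle",inh(b,s["ee_pos"]),"in holder",inh(h,s["ee_pos"]))
shift((*s["ee_pos"][:2],.031),np.pi+h[2])
E
```

```text
t: 2.95
ee_pos: [0.5377, -0.0322, 0.0624]
tcp_rot: [[-0.952, -0.306, 0.003], [-0.306, 0.952, -0.001], [-0.002, -0.002, -1.0]]
ft_force: [0.4, -0.3, 0.7]
grip_width: 0.595
tcp in angle [-0.0396 -0.0029] in holder [-0.1211 -0.0037]
pos [ 0.5384 -0.0324  0.0631] yaw -2.830196558839276 shift [0.0005 0.0003 0.1286] turn -0.0004809529610667122
```

View pics/w2.png

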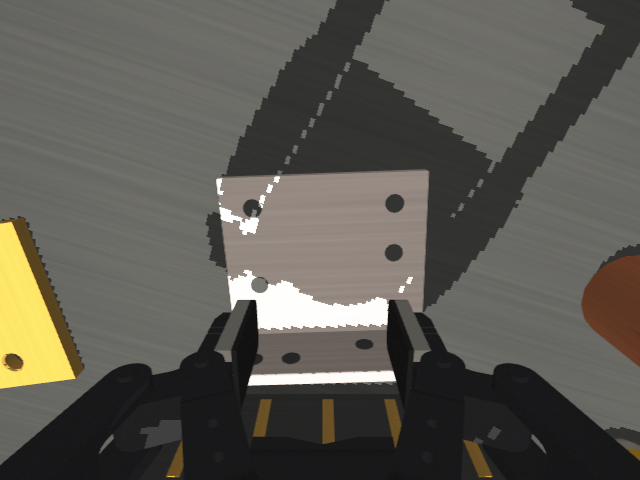

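The fingers straddle the inside of the leg and are centred on it, with the leg corners at (217,177) and (428,170). They are clear of the plate and the pipe, so I'll lower and push.

```bash
python3 -m handwheel '[0.6,0,0,0.06,0, 0.6,0,0,0.125,0, 0.6,0,0,0.125,0, 0.6,-0.03,0,0.125,0, 0.6,-0.06,0,0.125,0, 0.6,-0.08,0,0.125,0, 0.6,-0.1,0,0.125,0, 0.6,-0.12,0,0.125,0, 0.6,-0.14,0,0.125,0, 0.6,-0.14,0,0.125,0]'
python3 -m handwheel '[0.6,-0.02,0,0,0, 0.6,-0.035,0,0,0, 0.6,-0.05,0,0,0, 0.6,-0.06,0,0,0, 0.6,-0.07,0,0,0, 0.6,-0.07,0,0,0]'
python3 - <<'E'
from h import *
c=viewer.read_camera("wrist");cv2.imwrite('pics/w3.png',c['pixels'])
h,b=np.load("hb.npy");s=ctrl.read_state();print("in holder",inh(h,s["ee_pos"]),s["ee_pos"])
E
```

```text
t: 4.0
ee_pos: [0.5696, -0.0214, 0.0291]
tcp_rot: [[-0.952, -0.306, -0.001], [-0.306, 0.952, -0.0], [0.001, 0.0, -1.0]]
ft_force: [-1.8, -0.1, 1.5]
grip_width: 0.598
t: 4.6
ee_pos: [0.5861, -0.0161, 0.0289]
tcp_rot: [[-0.952, -0.306, -0.0], [-0.306, 0.952, 0.0], [0.0, 0.0, -1.0]]
ft_force: [-3.2, -0.8, -0.2]
grip_width: 0.6
in holder [-0.0707 -0.0029] [ 0.5861 -0.0161  0.0289]
```

View pics/w3.png

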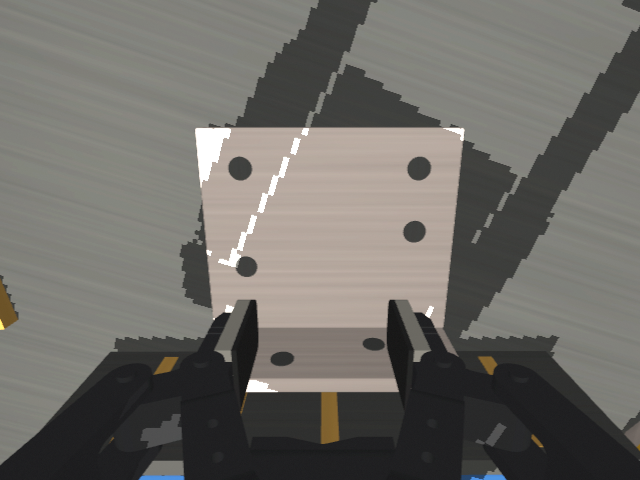

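The angle has squared up to the fingers, with its far leg edge level at row 128. The fence's lower edge is also level at row 352. About 9 mm remain, at a friction of about 3 N. I'll push on gently until the force rises.

```bash
python3 -m handwheel '[0.6,-0.008,0,0,0, 0.6,-0.016,0,0,0, 0.6,-0.024,0,0,0, 0.6,-0.032,0,0,0, 0.6,-0.036,0,0,0, 0.6,-0.036,0,0,0]'
python3 -m handwheel '[0.6,-0.004,0,0,0, 0.6,-0.004,0,0,0, 0.6,-0.004,0,0,0]'
python3 - <<'E'
from h import *
h,b=np.load("hb.npy");s=ctrl.read_state();print("in holder",inh(h,s["ee_pos"]),s["ee_pos"],s["ft_force"])
E
```

```text
t: 5.25
ee_pos: [0.5947, -0.0135, 0.0289]
tcp_rot: [[-0.952, -0.306, -0.0], [-0.306, 0.952, -0.0], [0.0, 0.0, -1.0]]
ft_force: [-2.6, -1.2, 0.2]
grip_width: 0.601
t: 5.55
ee_pos: [0.5948, -0.0134, 0.0289]
tcp_rot: [[-0.952, -0.306, -0.002], [-0.306, 0.952, -0.0], [0.002, 0.0, -1.0]]
ft_force: [-7.0, -2.5, 2.9]
grip_width: 0.602
in holder [-0.0616 -0.003 ] [ 0.5948 -0.0134  0.0289] [-6.9932 -2.5049  2.9224]
```

The tool has stalled at the expected spot and the force is rising. I'll press a little harder to square it, then check the force and moment.

```bash
python3 -m handwheel '[0.6,-0.006,0,0,0, 0.6,-0.012,0,0,0, 0.6,-0.012,0,0,0, 0.6,-0.012,0,0,0]'
python3 - <<'E'
from h import *
h,b=np.load("hb.npy");s=ctrl.read_state();print("in holder",inh(h,s["ee_pos"]),s["ft_force"],s["wrist_torque"])
c=viewer.read_camera("wrist");cv2.imwrite('pics/w4.png',c['pixels'])
E
```

```text
t: 5.95
ee_pos: [0.5948, -0.0134, 0.0289]
tcp_rot: [[-0.952, -0.307, -0.009], [-0.307, 0.952, -0.001], [0.009, 0.001, -1.0]]
ft_force: [-19.9, -6.8, 13.7]
grip_width: 0.596
in holder [-0.0615 -0.003 ] [-19.8755  -6.7722  13.7234] [-1.0521  2.7945  0.2066]
```

View pics/w4.png

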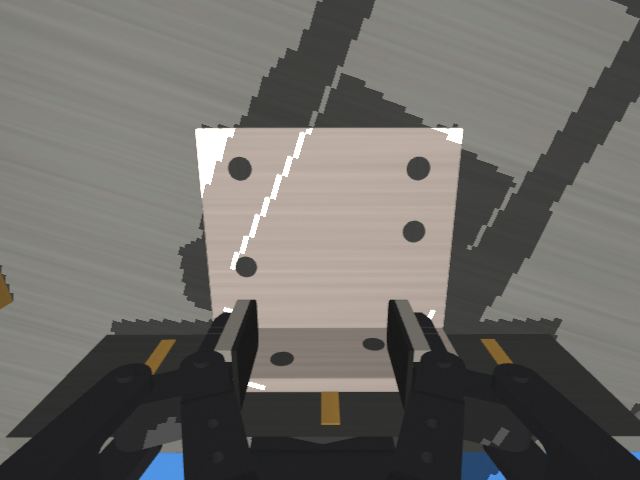

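The angle is flush: it is still square to the fingers and pressing at about 21 N gives no further travel. I'll back off, rise, shut the gripper and go beside the knob.

```bash
python3 -m handwheel '[0.6,0.04,0,0,0, 0.6,0.08,0,0,0, 0.6,0.08,0,-0.15,0, 0.6,0.08,0,-0.35,0, 0.4,0.08,0,-0.55,0, 0,0.08,-0.15,-0.56,0, 0,-0.1,-0.28,-0.56,0, 0,-0.2,-0.29,-0.56,0, 0,-0.2,-0.29,-0.56,0, 0,-0.2,-0.29,-0.56,0]'
python3 - <<'E'
from h import *
h,b=np.load("hb.npy");s=ctrl.read_state();print("in holder",inh(h,s["ee_pos"]),s["ee_pos"],s["ft_force"])
c=viewer.read_camera("scene");cv2.imwrite('pics/s5.png',cv2.resize(c['pixels'][190:330,200:390],None,fx=4,fy=4,interpolation=cv2.INTER_CUBIC))
np.save("c5.npy",c,allow_pickle=True)
p=place(h,[(0,-.065,.092)])[0];shift(p,np.pi+h[2])
E
```

```text
t: 7.0
ee_pos: [0.6684, -0.0659, 0.1686]
tcp_rot: [[-0.952, -0.306, 0.0], [-0.306, 0.952, 0.0], [-0.0, 0.0, -1.0]]
ft_force: [-0.2, -0.5, -0.8]
grip_width: 0.004
in holder [-0.0077 -0.0756] [ 0.6684 -0.0659  0.1686] [-0.2384 -0.4943 -0.7682]
pos [ 0.6677 -0.0658  0.1686] yaw -2.8306724152084763 shift [-0.0331  0.0408  0.3065] turn -0.0006324227477869497
```

View pics/s5.png

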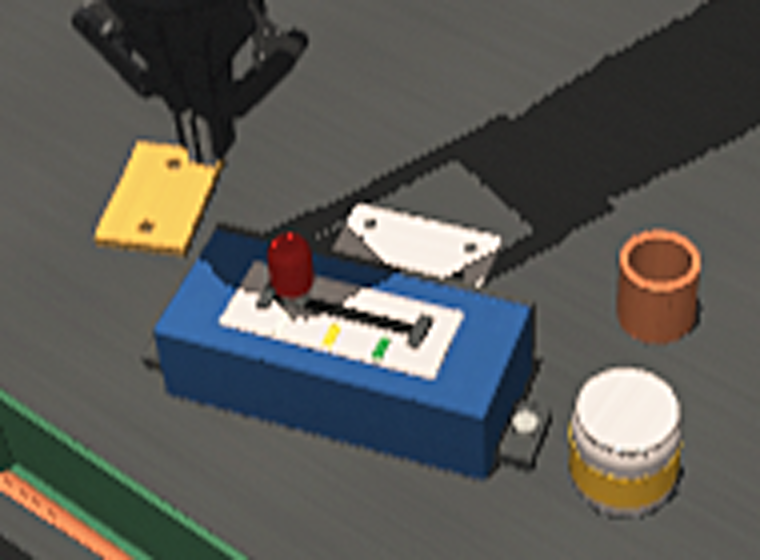

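The picture shows the fence with the white plate, the red knob at the white mark (crop 291,265), which fits holder (0,-30). The angle sits behind the fence, and the fingers are shut on the knob's -y side. I'll descend beside the knob and push along +y.

```bash
python3 -m handwheel '[0,-0.03,0,0.15,0, 0,-0.03,0,0.3,0, 0,-0.03,0,0.3,0, 0,-0.03,0.03,0.3,0, 0,-0.03,0.06,0.3,0, 0,-0.03,0.08,0.3,0, 0,-0.03,0.1,0.3,0, 0,-0.03,0.12,0.3,0, 0,-0.03,0.14,0.3,0, 0,-0.03,0.16,0.3,0]'
python3 -m handwheel '[0,0,0.02,0,0, 0,0,0.04,0,0, 0,0,0.06,0,0, 0,0,0.08,0,0, 0,0,0.1,0,0, 0,0,0.11,0,0, 0,0,0.12,0,0, 0,0,0.13,0,0, 0,0,0.13,0,0]'
python3 - <<'E'
from h import *
h,b=np.load("hb.npy");s=ctrl.read_state();print("in holder",inh(h,s["ee_pos"]),s["ee_pos"],s["ft_force"])
E
```

```text
t: 8.05
ee_pos: [0.6642, -0.026, 0.0955]
tcp_rot: [[-0.952, -0.305, 0.003], [-0.305, 0.952, -0.001], [-0.003, -0.002, -1.0]]
ft_force: [1.5, -1.8, 1.6]
grip_width: -0.0
t: 8.95
ee_pos: [0.6528, 0.006, 0.0937]
tcp_rot: [[-0.952, -0.306, -0.001], [-0.306, 0.952, 0.001], [0.001, 0.001, -1.0]]
ft_force: [0.4, -0.1, 0.1]
grip_width: -0.0
in holder [-0.0004 -0.0023] [0.6528 0.006  0.0937] [ 0.3959 -0.0932  0.1449]
```

The force has dropped to zero, so the lever may have clicked ahead of the finger. I'll follow up until it meets a firm stop.

```bash
python3 -m handwheel '[0,0,0.01,0,0, 0,0,0.02,0,0, 0,0,0.03,0,0, 0,0,0.04,0,0, 0,0,0.04,0,0]'
python3 - <<'E'
from h import *
h,b=np.load("hb.npy");s=ctrl.read_state();print("in holder",inh(h,s["ee_pos"]),s["ft_force"])
c=viewer.read_camera("scene");cv2.imwrite('pics/s6.png',cv2.resize(c['pixels'][190:330,200:390],None,fx=4,fy=4,interpolation=cv2.INTER_CUBIC))
E
```

```text
t: 9.45
ee_pos: [0.6511, 0.012, 0.0942]
tcp_rot: [[-0.952, -0.305, 0.002], [-0.305, 0.952, -0.005], [-0.001, -0.005, -1.0]]
ft_force: [3.0, -10.6, -3.8]
grip_width: 0.001
in holder [-0.0002  0.0039] [  2.9887 -10.6311  -3.7945]
```

View pics/s6.png

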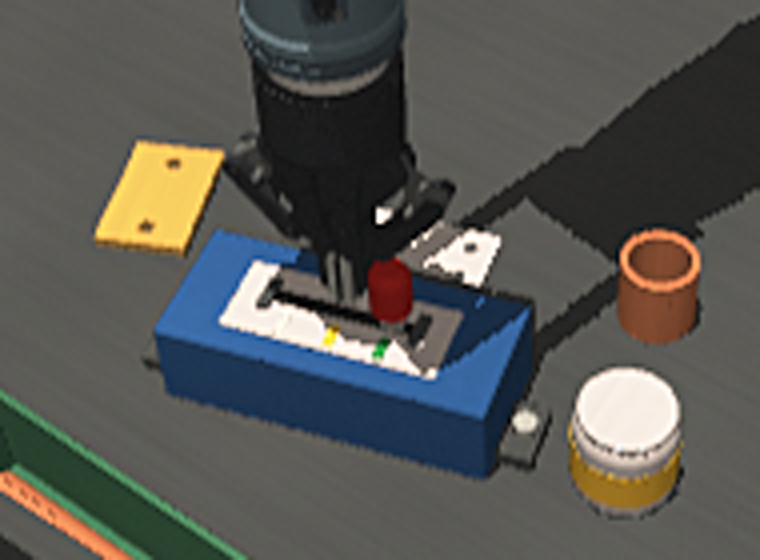

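The knob is at the green mark (crop 390,290), held against the stop at about 11 N. I'll retract and take a final look with the wrist camera.

```bash
python3 -m handwheel '[0,0,-0.06,0,0, 0,0,-0.12,0,0, 0,0,-0.12,-0.15,0, 0,0,-0.12,-0.3,0, 0,0.1,-0.1,-0.5,0, 0,0.25,-0.05,-0.65,0, 0,0.4,0,-0.7,0, 0,0.5,0,-0.7,0, 0,0.5,0,-0.7,0, 0,0.5,0,-0.7,0]'
python3 - <<'E'
from h import *
c=viewer.read_camera("wrist");cv2.imwrite('pics/w7.png',cv2.resize(c['pixels'][100:430,130:530],None,fx=1.8,fy=1.8))
E
```

```text
t: 10.5
ee_pos: [0.5315, -0.024, 0.2696]
tcp_rot: [[-0.952, -0.305, 0.001], [-0.305, 0.952, 0.0], [-0.001, -0.0, -1.0]]
ft_force: [0.6, 0.5, -0.5]
grip_width: 0.005
```

View pics/w7.png

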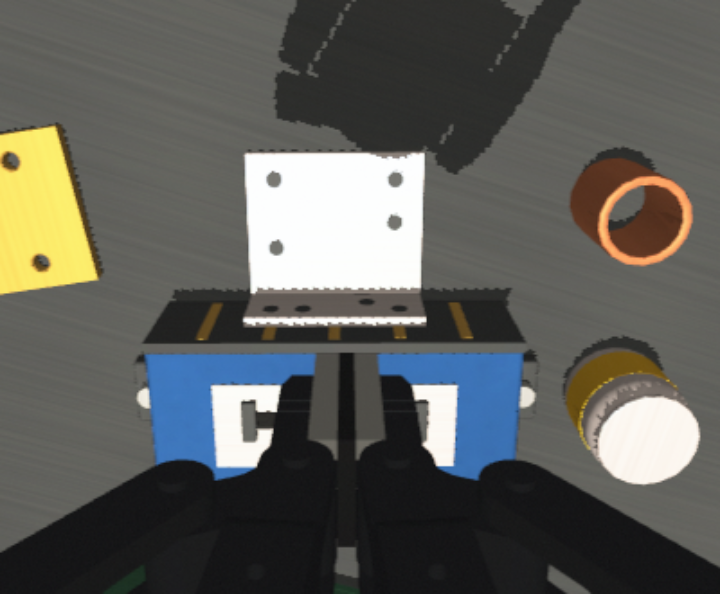

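The angle sits square against the face and is centred, with its upright's top edge level at crop row 323 and the fence edge level at row 346. The lever is hidden behind the fingers, so I'll check it numerically in the scene camera.

Run:
```python
from h import *
c=viewer.read_camera("wrist");f=lambda u,v:(u/1.8+130,v/1.8+100)
h=fit(c,[(-.045,-.1,.06),(-.045,.1,.06),(-.045,-.1,0),(-.045,.1,0)],np.array([f(143,346),f(526,346),f(175,298),f(509,297)]),[.65,.01,.31])
b=fit(c,BT,np.array([f(245,153),f(424,152),f(244,324),f(426,323)]),[.6,0,.31]);print("angle in holder",inh(h,b),b[2]-h[2])
s=viewer.read_camera("scene");m=cv2.inRange(s["pixels"][190:330,200:390],(0,0,90),(45,45,255));n,l,st,ce=cv2.connectedComponentsWithStats(m)
for i in range(1,n):
    if st[i,4]>25: print(st[i],"knob in holder",inh(h,ray(s,ce[i]+[200,190],.09)))
cv2.imwrite('pics/s8.png',cv2.resize(s['pixels'][190:330,200:390],None,fx=4,fy=4,interpolation=cv2.INTER_CUBIC))
```

```text
[0.6529 0.0098 0.3116] [ 1.  -1.3  2.3 -1.5 -1.8  1.5 -2.   1.8]
[ 0.6093 -0.0058  0.3152] [-0.6 -1.1  0.5 -1.  -0.3  1.1  0.4  1.2]
angle in holder [-0.0463 -0.0015] 0.0035865718220524645
[ 92  65  11  16 117] knob in holder [0.0002 0.0291]
```

View pics/s8.png

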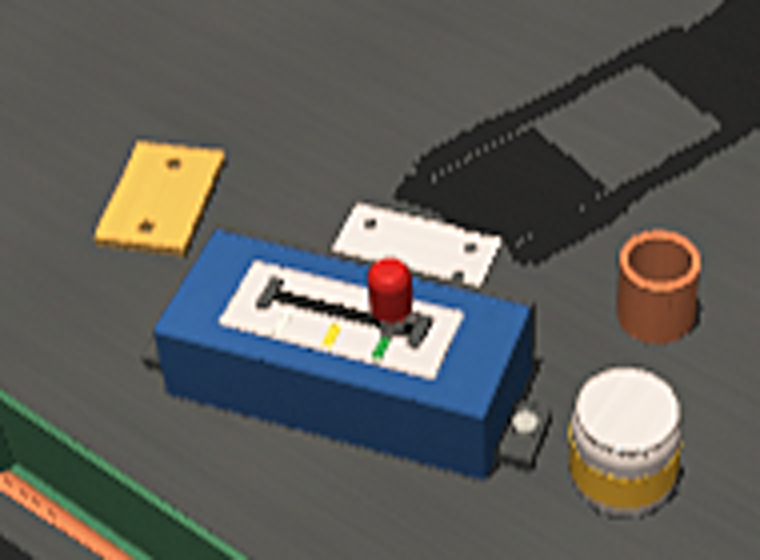

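The knob stands at the green mark (crop 390,290), at holder y = 29 mm. The angle is flush, and the plate, pipe and tin look unmoved.

```bash
python3 -c "
from bench import ctrl
print(ctrl.job_done())"
```

```text
the job is handed in; nothing more can be done
None
```

I pushed the angle flush against the fence with two spread fingertips. Only then did I push the red lever past the yellow mark to the green stop with the fingers shut. I then retracted clear and handed the job in at about 10.6 s; it reported no verdict.

- **Angle:** the last wrist-camera fit puts it at holder x = -46.3 mm, y = -1.5 mm and 0.004 rad askew. That x is within the limits, and the camera is good to about 2 mm. It also stalled firmly against the fence at about 21 N.
- **Lever:** with the arm clear, the knob is at holder y = +29 mm, against 30 mm nominal. It held against the end stop at about 11 N.
- **Bystanders:** the plate, pipe and tin look unmoved in the before and after pictures. I did not re-measure the hammer, brush or magnet block, and the arm only passed well above the table on its way in.
- **Disagreement:** my first fit of the fence was about 4 px off because I took the edge of the blue body for the steel face. I refitted it before any pushing, and no later check failed.

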